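# Gauge the lock-side gap of an inset cabinet door with a measuring wedge

## Robot

A 6-joint arm with a two-finger parallel gripper is mounted at the origin on the work surface. World frame = base frame: x ahead of the robot, y to its left, z up, the work surface at z = 0. Lengths are in mm, angles in rad, forces in N, time in s.
With the tool pointing down it reaches from about 350 to 1000 mm from the base axis. Payload 7.1 kg.
Tool frame: the origin (TCP) lies between the finger pads; the fingertips stand 8 mm ahead of it and the grasp point (between the pads) lies 11 mm behind it; z points along the fingers, y is the line along which they close (so a half turn about z gives the same grasp; the last joint's range is limited). The gripper opens to 85 mm and grips with 20 to 120 N. Pads are 22 mm wide; open, the fingers measure 114 mm over their backs; the gripper's body (76 mm by 85 mm) begins 54 mm behind the grasp point. The pads swing forward as they close: fully open they stand 13 mm farther back than shut.
Start: joints at [-1.294, 0.423, 1.63, -0, 1.089, -0.019], TCP at [182.209, -597.833, 239.319] pointing down, gripper open.
Joint ranges: [-3, 3], [-0.9, 2.11], [0.09, 2.58], [-1.31, 4.45], [0.11, 2.69], [-2.54, 2.54]. Speed limits (rad/s): [2.39, 2.39, 3.01, 3.14, 3.14, 3.14].

## Interface

Orientations are given as a rotation vector (axis times angle).
In Python, from cell import * gives the robot as it stands.
- The arm moves only by the shell command python3 -m inch 'ROWS' [OPENING]. ROWS is JSON, a list of rows, each a list of 2 entries, a list of its own where there are three numbers: the shift along the tool's x, y, z in units of 100 mm (1.0 is 100 mm), then the turn about the tool's z in units of 6 degrees (1.0 is 6 degrees). A call has 1 to 20 rows; each row shifts and turns the commanded pose from where the row before left it, along the tool's axes as they then stand; what a row does not reach is not made up. A row lasts 1/10 s, in which the tool goes at most 50 mm and 8.59 degrees, less where a joint would pass 70% of its speed; a pose out of reach is approached as far as the arm can. A call with a number of a shift or a turn outside -1 to 1 is refused whole. A call with a gripper value outside its range is refused whole. OPENING is the finger opening in mm, from 0 to 85.4, set as the call begins (- or left out, the last holds). The fingers move at their own pace and stop on an object; the grip force is fixed at half the most. Time passes only in rows, so rows that do not move let the fingers close. It gives the time, the measured TCP pose, the force, the opening and the grip force at its end, in the units of the state.
- state(): the state, without advancing time (a new reading comes with each control period).
- read_camera(name): name is "side" or "top"; returns (picture, depth): 384x512x3 uint8, red, green, blue; 384x512 float32, mm along the optical axis (not along the pixel's ray), 0 where there is no reading.
- camera_info(name): a dict with "mtx" (3x3 intrinsics, pixels), "rvec" (rotation vector, rad) and "tvec" (3), from world to camera coordinates, as OpenCV has them. Camera axes: x right, y down, z forward; pixel columns grow to the right and rows downward; lengths in mm; the calibration is good to about 2 mm. A picture is of the moment at which its call begins. camera_info takes no time and is no camera call.
- hand_in(): hands the job in; it is judged then, once.
The state is a dict: "time_s": time; "joint_pos": joint angles; "joint_velocities": joint speeds; "joint_torque": joint torques, N m; "ee_pos": TCP position; "orientation": TCP orientation; "contact_force": force on the tool from outside, world axes, zero at the start; "ft_torque": the same for the moment, N m; "width": opening from 0.0 (shut) to 1.0 (fully open); "finger_force": force on a finger pad.
Only numpy, scipy, OpenCV 4.12 (cv2) and the standard library are available. Lean on these libraries where they do the work, as an engineer would, in place of code of your own. Each camera call takes 0.05 s, during which the arm holds its last target. There are 200 camera calls.

## Task

The little wall cabinet lies on its back with its inset door in place: take the aluminium measuring wedge out of the tool rack, leaving the chisels beside it standing undisturbed, and slide it tip first, straight down, into the open gap along the door's lock-side edge, level with the lock, until it drags snugly between the door and the cabinet side. Do it gently: a forced wedge shoves the door over on its rubber seal and spoils the reading, and nothing but the wedge may push on the door. Finish while still holding the wedge there, upright and snug at that depth, so that the gap can be read off.

Things in the scene. Friction and masses are not known exactly. Their poses are not given: they have to be found in the camera images.
- wedge: Bare aluminium measuring wedge, 110 g, hanging upright in one rack slot. Grip block 34 mm (its x) by 16 mm (y) by 56 mm high; origin at the block's centre, the place to grip. From the block's shoulders, 28 mm below the origin, hangs the blade: 25 mm wide (x), 110 mm long, tapering on both faces from 10 mm thick (y) to 2 mm at the tip. z points up, away from the tip.
- wedge_tip (a point): Middle of the wedge's thin tip, 138 mm below the wedge's origin; axes as the wedge's.
- rack: Fixed wooden tool rack: board 290 mm (x) by 60 mm (y), its top face 130 mm above the bench, on two end cheeks. Three through slots, 27 mm (x) by 12 mm (y), at x = -90, 0, +90 mm: the wedge and two chisels hang in them by their shoulders in any order, their axes in line with the rack's. Origin on the bench under its middle.
- chisel_wide: Chisel with a 24 mm blade hanging in a rack slot, turned wooden handle 30 mm thick, its top 110 mm above the rack board; leave it standing. Origin on its axis, 28 mm above the board.
- chisel_narrow: The same with a 12 mm blade; leave it standing.
- cabinet: Fixed wall cabinet lying on its back, front up: 320 mm (x) by 250 mm (y), 110 mm high, sides 18 mm thick, hollow (back panel 102 mm below the top). Origin on the bench under its middle. The door lies flush in its top. The gap to gauge runs along x between the door's +y edge and the cabinet's +y side, 18 mm deep, open above and below.
- door: Door, 278 (x) by 201.5 (y) by 18 mm, origin under its centre, 92 mm above the bench, axes as the cabinet's. Brass hinges and rubber seal on its -y edge; steel lock, 25 mm across, 3 mm proud, by the middle of its +y edge. The gap there is 5.5 to 7.5 mm, varying. It gives 1 mm per 15 N towards -y. Once the wedge touches both sides, squeeze and drag each grow about 1 N per mm of depth.
- door_edge (a point): Lip of the gap on the door: point on the door's top +y edge, level with the lock, 110 mm above the bench. Axes as the cabinet's.
- stile_edge (a point): Other lip of the gap: point on the top inner edge of the cabinet's +y side, level with the lock, straight across from door_edge, 110 mm above the bench. Axes as the cabinet's.
Things that resemble listed ones, but are neither listed nor needed, are in the scene too. Of the things shaped like the wedge, the aluminium one is meant.

How it is judged:
By the outcome, as a careful person would: the job done as asked, in the order asked, and still so for the second after the job is handed in, while the arm keeps its last pose, push and grip.
It also fails if it takes over 51 s, if anything falls off the work surface, if the arm or the gripper's body presses on something with over 40 N, if the wrist force passes 120 N, or if a joint passes its speed limit or range.

## Working session

There is one attempt and no reset: what is moved stays moved. The work goes in short steps, Python scripts to look and compute and a shell command to move; the robot and the scene stay as the last step left them, time stands still between calls to the robot, and variables do not carry over. Pictures are saved under pics/ and viewed, at most 10 in all, crops included, and the job is handed in when it is done.

```bash
mkdir -p pics; ls
cat > h.py <<'E'
from cell import *
import numpy as np, cv2
def cam(n):
    c=camera_info(n); K=np.array(c["mtx"],float); R=cv2.Rodrigues(np.array(c["rvec"],float))[0]; t=np.array(c["tvec"],float).ravel(); return K,R,t
def plane(n,u,v,z):
    K,R,t=cam(n); C=-R.T@t; d=R.T@np.linalg.inv(K)@np.array([u,v,1.]); return C+d*(z-C[2])/d[2]
def cloud(n,dep):
    K,R,t=cam(n); v,u=np.mgrid[:384,:512]; p=np.stack([u,v,np.ones_like(u)],-1)@np.linalg.inv(K).T*dep[...,None]
    return (p-t)@R
def proj(n,P):
    K,R,t=cam(n); q=(R@np.atleast_2d(P).T).T+t; q=q@K.T; return q[:,:2]/q[:,2:]
def snap(n,tag):
    im,d=read_camera(n); np.savez(f'{tag}.npz',im=im,d=d); return im,d
E
python3 - <<'E'
from h import *
for n in("top","side"):
    im,d=snap(n,n+'0'); cv2.imwrite(f'pics/{n}0.png',cv2.resize(im[...,::-1],(800,600),interpolation=cv2.INTER_CUBIC))
    K,R,t=cam(n); print(n,-R.T@t,R[2],K[0,0])
print(state())
E
```

```text
pics
top [ 347.99291347   24.51263725 1150.20843441] [ 0.18482937  0.00233059 -0.98276786] 471.49834408067943
side [ 262.42874816 -443.15199624  662.90396224] [ 0.35434361  0.61775798 -0.70200832] 393.34344150084576
{'time_s': 0.1, 'joint_pos': array([-1.29400483e+00,  4.23782682e-01,  1.63062922e+00,  1.06461675e-06,
        1.08861537e+00, -1.89890460e-02]), 'joint_velocities': array([-1.01714084e-03, -1.95799712e-03, -2.69429442e-03, -1.90114271e-04,
        8.61539483e-05, -5.05705850e-04]), 'joint_torque': array([ 8.24429480e-04, -5.58425117e+01, -2.82445943e+01, -1.48777042e-05,
        2.97235296e-03,  1.29010854e-05]), 'ee_pos': array([ 182.0742732 , -597.370101  ,  238.60587307]), 'orientation': array([-3.10589229e+00, -4.62708791e-01,  2.88076178e-04]), 'contact_force': array([-0.04592034,  0.01247133, -0.74272083]), 'ft_torque': array([ 0.02904862, -0.01372043,  0.00262532]), 'finger_force': 0.0, 'width': 0.9991898412311048}
```

View pics/top0.png

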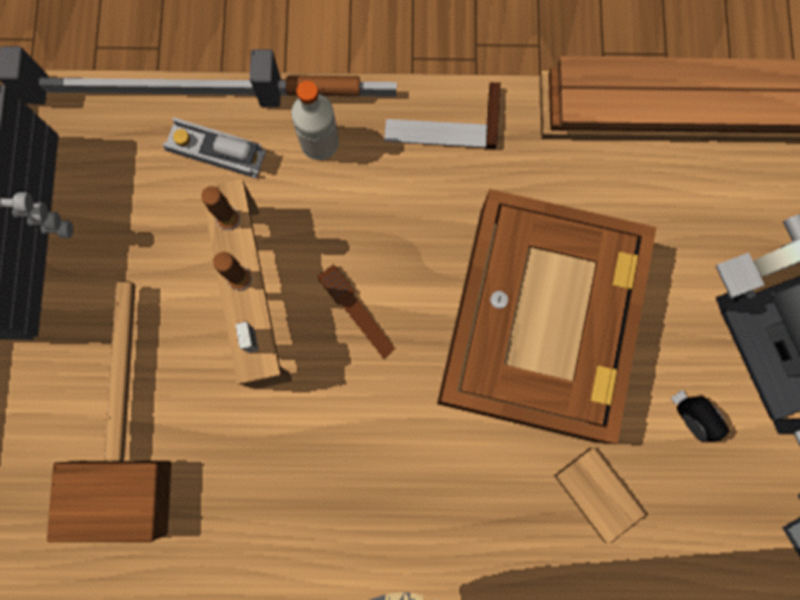

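View pics/side0.png

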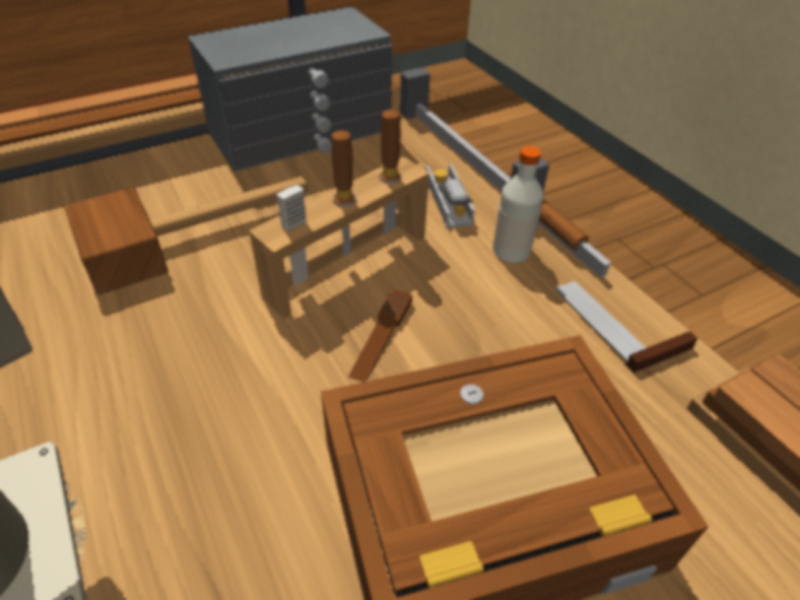

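Top view: the aluminium wedge stands in the rack's end slot at (245,335) of 800x600, with the chisels at (230,268) and (218,205). The lock is at (500,300), and the gap runs along its left, from about (497,210) to (463,390). The brown wedge lying on the bench is a decoy. The side view agrees: wedge at (291,208), lock at (472,394).

Run:
```python
from h import *
for n in("top","side"):
    z=np.load(n+'0.npz'); im,d=z['im'],z['d']; P=cloud(n,d); hsv=cv2.cvtColor(im,cv2.COLOR_RGB2HSV)
    V=(d>0); Z=P[...,2]
    print(n)
    # cabinet
    m=(V&(abs(Z-110)<6)).astype(np.uint8)
    nn,l,s,c=cv2.connectedComponentsWithStats(m)
    for i in range(1,nn):
        if s[i,4]>2000:
            q=P[l==i]; print(' z110',s[i],q.mean(0),cv2.minAreaRect(q[:,:2].astype(np.float32)),np.median(q[:,2]))
    m=(V&(abs(Z-130)<5)).astype(np.uint8)
    nn,l,s,c=cv2.connectedComponentsWithStats(m)
    for i in range(1,nn):
        if s[i,4]>150:
            q=P[l==i]; print(' z130',s[i],q.mean(0),cv2.minAreaRect(q[:,:2].astype(np.float32)),np.median(q[:,2]))
    m=(V&(Z>178)&(Z<194)&(hsv[...,1]<60)).astype(np.uint8)
    nn,l,s,c=cv2.connectedComponentsWithStats(m)
    for i in range(1,nn):
        if s[i,4]>8:
            q=P[l==i]; print(' z186',s[i],q.mean(0),cv2.minAreaRect(q[:,:2].astype(np.float32)),np.median(q[:,2]))
    m=(V&(Z>225)&(Z<250)).astype(np.uint8)
    nn,l,s,c=cv2.connectedComponentsWithStats(m)
    for i in range(1,nn):
        if 20<s[i,4]<300:
            q=P[l==i]; print(' z240',s[i],q.mean(0))
    a,b=((270,100),(440,300)) if n=="top" else ((195,205),(460,384))
    crop=im[a[1]:b[1],a[0]:b[0]]; cv2.imwrite(f'pics/{n}c.png',cv2.resize(crop[...,::-1],None,fx=3,fy=3,interpolation=cv2.INTER_NEAREST))
```

```text
top
 z110 [  282   120   138   164 11894] [ 521.18353743 -206.20210212  110.88629458] ((526.5803833007812, -204.99356079101562), (251.5599822998047, 321.6908264160156), 77.13487243652344) 110.98345710068365
 z130 [188  60  25  23 153] [811.72698442 143.56862374 129.71488279] ((817.4967651367188, 144.87771606445312), (48.408302307128906, 54.538570404052734), 16.474672317504883) 129.6819726012253
 z130 [ 131  114   49  131 2547] [549.15803749 232.643003   131.03727432] ((565.224365234375, 239.60748291015625), (290.84735107421875, 61.24537658691406), 13.007282257080078) 131.073011490596
 z130 [  0 132  18  77 202] [582.31594799 569.84764846 130.15679308] ((578.6689453125, 570.5507202148438), (21.37058448791504, 170.32977294921875), 83.31224822998047) 130.22428564362892
 z130 [458 162  31  29 451] [ 576.95436553 -468.19443852  132.64858094] ((575.0304565429688, -471.20611572265625), (59.848533630371094, 56.8430061340332), 21.069358825683594) 132.97276752914644
 z186 [  0  54   6  43 164] [786.74000133 571.55897065 184.77382733] ((778.05224609375, 570.9307250976562), (96.51860809326172, 9
[... 1348 characters left out ...]
z186 [122  24 128  31 922] [636.92311979 581.75745872 186.16995861] ((630.0755004882812, 588.8615112304688), (154.1401824951172, 369.5986633300781), 66.76538848876953) 186.5815115058328
 z186 [200  45   8   5  25] [658.23248815 531.19531607 181.76454894] ((658.202392578125, 532.278564453125), (18.383995056152344, 16.63261604309082), 82.1263427734375) 182.2016779625791
 z186 [177 119  17  11 115] [476.32182916 214.14016686 183.89609427] ((476.6891174316406, 216.38839721679688), (34.083343505859375, 17.648719787597656), 16.383546829223633) 184.97896532384277
 z240 [244  70  12  10 101] [649.9161698  252.99932211 233.65329296]
 z240 [212  83  13  11 116] [562.69626412 232.37363969 233.64967666]
```

View pics/topc.png

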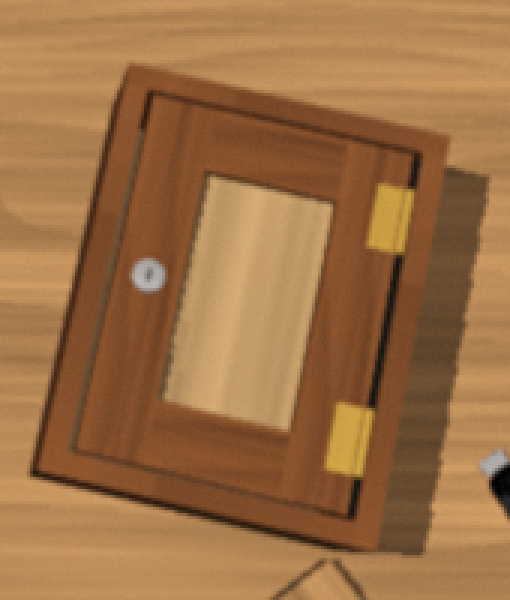

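```bash
cat > gap.py <<'E'
from h import *
a=np.radians(-12.9); ex=np.array([np.cos(a),np.sin(a)]); ey=np.array([-ex[1],ex[0]]); C=np.array([526.6,-205.35])
def loc(p): q=np.asarray(p)[...,:2]-C; return np.stack([q@ex,q@ey],-1)
def glob(x,y): return C+x*ex+y*ey
if __name__=="__main__":
  for n in("top","side"):
    z=np.load(n+'0.npz'); im,d=z['im'],z['d']; P=cloud(n,d); hsv=cv2.cvtColor(im,cv2.COLOR_RGB2HSV)
    v,u=np.nonzero((hsv[...,1]<50)&(hsv[...,2]>110)&(abs(P[...,2]-112)<8)); 
    L=loc(np.array([plane(n,*p,113) for p in np.c_[u,v]])); k=abs(L-[0,85]).max(1)<30; print(n,'lock',k.sum(),L[k].mean(0),L[k].min(0),L[k].max(0))
    g=cv2.cvtColor(im,cv2.COLOR_RGB2GRAY).astype(np.float32); ys=np.arange(80,131,1.)
    for x0 in(-40,0,40):
        acc=0
        for x in np.arange(x0-15,x0+15.1,1.5):
            q=proj(n,np.array([[*glob(x,y),110] for y in ys])).astype(np.float32); acc=acc+cv2.remap(g,q[:,0],q[:,1],cv2.INTER_LINEAR).ravel()
        print(n,x0,dict(zip(ys.astype(int),(acc/21).astype(int))))
E
python3 gap.py
```

```text
top lock 90 [-2.34163157 77.40064307] [-13.54118609  66.09653793] [ 9.77432832 88.7831803 ]
top -40 {np.int64(80): np.int64(92), np.int64(81): np.int64(91), np.int64(82): np.int64(90), np.int64(83): np.int64(89), np.int64(84): np.int64(88), np.int64(85): np.int64(87), np.int64(86): np.int64(87), np.int64(87): np.int64(86), np.int64(88): np.int64(85), np.int64(89): np.int64(85), np.int64(90): np.int64(85), np.int64(91): np.int64(85), np.int64(92): np.int64(86), np.int64(93): np.int64(87), np.int64(94): np.int64(88), np.int64(95): np.int64(88), np.int64(96): np.int64(89), np.int64(97): np.int64(90), np.int64(98): np.int64(92), np.int64(99): np.int64(93), np.int64(100): np.int64(92), np.int64(101): np.int64(88), np.int64(102): np.int64(82), np.int64(103): np.int64(77), np.int64(104): np.int64(76), np.int64(105): np.int64(77), np.int64(106): np.int64(80), np.int64(107): np.int64(83), np.int64(108): np.int64(85), np.int64(109): np.int64(86), np.int64(110): np.int64(86), np.int64(111): np.int64(87), np.int64(112): np.int64(87), np.int64(113): np.int64(87), np.int64(114): np.int64(86), np.i
[... 7299 characters left out ...]
np.int64(85), np.int64(108): np.int64(91), np.int64(109): np.int64(96), np.int64(110): np.int64(99), np.int64(111): np.int64(100), np.int64(112): np.int64(101), np.int64(113): np.int64(101), np.int64(114): np.int64(101), np.int64(115): np.int64(101), np.int64(116): np.int64(101), np.int64(117): np.int64(101), np.int64(118): np.int64(101), np.int64(119): np.int64(101), np.int64(120): np.int64(103), np.int64(121): np.int64(106), np.int64(122): np.int64(112), np.int64(123): np.int64(119), np.int64(124): np.int64(127), np.int64(125): np.int64(135), np.int64(126): np.int64(141), np.int64(127): np.int64(146), np.int64(128): np.int64(148), np.int64(129): np.int64(149), np.int64(130): np.int64(150)}
```

```bash
python3 -m inch '[[[0.2,0,-0.2],0.6],[[0.4,0,0],0],[[0.4,0,0],0],[[0.4,0,0],0],[[0.4,0,0],0],[[0.4,0,0],0],[[0.4,0,0],0],[[0.4,0,0],0],[[0,-0.4,0],0],[[0,-0.4,0],0],[[0,-0.4,0],0],[[0,-0.4,0],0],[[0,-0.4,0],0],[[0,-0.4,0],0],[[0,-0.4,0],0],[[0,-0.4,0],0],[[0,-0.4,0],0],[[0,0,0],0]]'
```

```text
time_s: 1.9
ee_pos: [388.5, -173.5, 258.8]
orientation: [-3.118, -0.369, 0.003]
contact_force: [0.2, -0.5, 0.8]
width: 1.0
finger_force: 0.0
```

```bash
python3 -m inch '[[[0.25,-0.4,0],0],[[0.25,-0.4,0],0],[[0.25,-0.4,0],0],[[0.25,-0.4,0],0],[[0.25,-0.4,0],0],[[0.25,-0.4,0],0],[[0.25,-0.4,0],0],[[0.02,-0.4,0],0],[[0,-0.4,0],0],[[0,0,0.2],0],[[0,0,0.3],0],[[0,0,0.3],0],[[0,0,0.2],0],[[0,0,0.05],0],[[0,0,0],0]]' 50
```

```text
time_s: 3.4
ee_pos: [479.8, 213.7, 153.7]
orientation: [3.12, 0.365, -0.002]
contact_force: [0.9, -0.5, 0.7]
width: 0.585
finger_force: 0.0
```

Run:
```python
from h import *
A=[]
for n,(x0,y0,x1,y1) in (("top",(110,110,230,260)),("side",(130,60,280,210))):
    im,d=snap(n,n+'1'); c=cv2.resize(im[y0:y1,x0:x1,::-1],(400,480)); A.append(c)
cv2.imwrite('pics/g1.png',np.hstack(A)); print(state()['ee_pos'])
```

```text
[480.67347882 214.16199784 155.15789206]
```

View pics/g1.png

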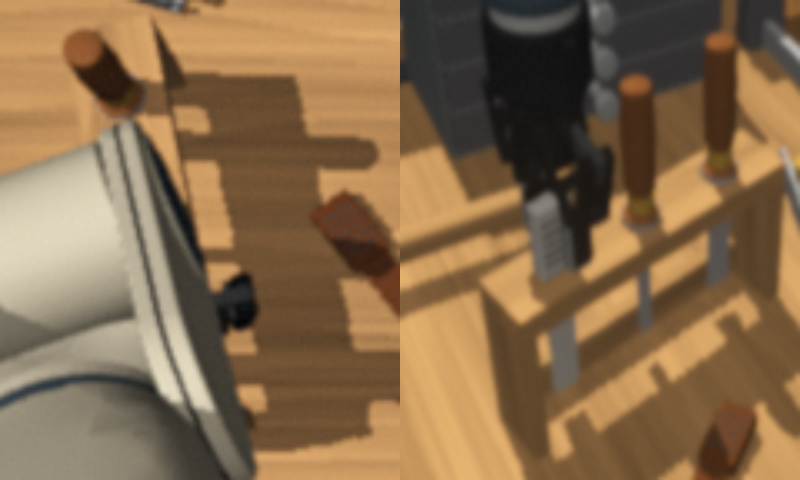

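The side crop shows the open fingers straddling the wedge block at (545,240), and the chisels untouched. The reading is about 4 mm off target, so I correct that before closing.

```bash
python3 -m inch '[[[-0.03,-0.045,0.04],0],[[0,0,0],0],[[0,0,0],0]]' 22
python3 - <<'E'
from h import *
for i in range(6):
    read_camera("side"); s=state(); print(s['ee_pos'].round(1),s['contact_force'].round(1),round(s['width']*85.4,1))
E
```

```text
time_s: 3.8
ee_pos: [475.8, 218.0, 150.8]
orientation: [-3.12, -0.366, -0.001]
contact_force: [-0.4, -0.9, 0.4]
width: 0.26
finger_force: 0.0
[475.9 217.9 150.8] [ 0.7  0.2 -0.1] 22.1
[476.  217.9 150.7] [0.4 0.3 0. ] 22.1
[475.9 217.8 150.6] [ 0.3 -0.9 -0.8] 22.3
[476.  217.8 150.6] [-0.4 -0.3 -0.1] 21.8
[475.9 217.7 150.5] [-0.8 -0.5 -0.8] 21.9
[475.9 217.7 150.4] [ 0.   0.3 -0.2] 21.7
```

```bash
python3 -m inch '[[[0,0,0],0],[[0,0,0],0]]' 18; python3 -m inch '[[[0,0,0],0],[[0,0,0],0],[[0,0,0],0]]' 16.6
```

```text
time_s: 4.3
ee_pos: [475.8, 217.7, 150.3]
orientation: [3.12, 0.365, -0.0]
contact_force: [-0.2, 0.5, 0.1]
width: 0.212
finger_force: 0.0
time_s: 4.6
ee_pos: [475.8, 217.7, 150.3]
orientation: [3.12, 0.365, -0.0]
contact_force: [0.3, 0.8, 0.4]
width: 0.192
finger_force: 0.0
```

```bash
python3 -m inch '[[[0,0,0],0],[[0,0,0],0],[[0,0,0],0],[[0,0,0],0]]' 0
```

```text
time_s: 5.0
ee_pos: [475.9, 217.8, 150.4]
orientation: [-3.12, -0.365, -0.0]
contact_force: [-0.7, -0.7, 2.3]
width: 0.181
finger_force: 58.4
```

```bash
python3 -m inch '[[[0,0,-0.1],0],[[0,0,-0.15],0],[[0,0,-0.15],0],[[0,0,-0.15],0],[[0,0,-0.2],0],[[0,0,-0.2],0],[[0,0,-0.2],0],[[0,0,-0.2],0],[[0,0,-0.1],0],[[0,0,0],0],[[0,0,0],0]]'
```

```text
time_s: 6.1
ee_pos: [475.4, 217.5, 294.8]
orientation: [3.12, 0.365, -0.001]
contact_force: [-0.8, 0.4, -1.3]
width: 0.184
finger_force: 58.4
```

```bash
python3 -m inch '[[[0,0.15,0],0],[[0,0.25,0],0],[[0,0.35,0],0],[[0,0.35,0],0],[[0,0.35,0],0],[[0,0.35,0],0],[[0,0.35,0],0],[[0,0.35,0],0],[[0,0.3,0],0],[[0,0.25,0],0],[[-0.03,0.15,0],0],[[0,0.1,0],0],[[0,0,0],0.6],[[0,0,0],0.8],[[0,0,0],0.9],[[0,0,0],0.9],[[0,0,0],0.7],[[0,0,0],0.5],[[0,0,0],0],[[0,0,0],0]]'
python3 - <<'E'
from h import *
A=[]
for n,(x0,y0,x1,y1) in (("top",(270,110,390,230)),("side",(190,90,390,290))):
    im,d=snap(n,n+'2'); c=cv2.resize(im[y0:y1,x0:x1,::-1],(400,400)); A.append(c)
cv2.imwrite('pics/g2.png',np.hstack(A)); print(state()['ee_pos'],state()['orientation'])
E
```

```text
time_s: 8.1
ee_pos: [548.9, -103.7, 295.1]
orientation: [-3.121, 0.354, 0.001]
contact_force: [-0.3, 0.6, -1.0]
width: 0.177
finger_force: 58.6
[ 548.96592185 -103.8370984   295.21104743] [-3.12137608e+00  3.54908175e-01  4.27257941e-04]
```

View pics/g2.png

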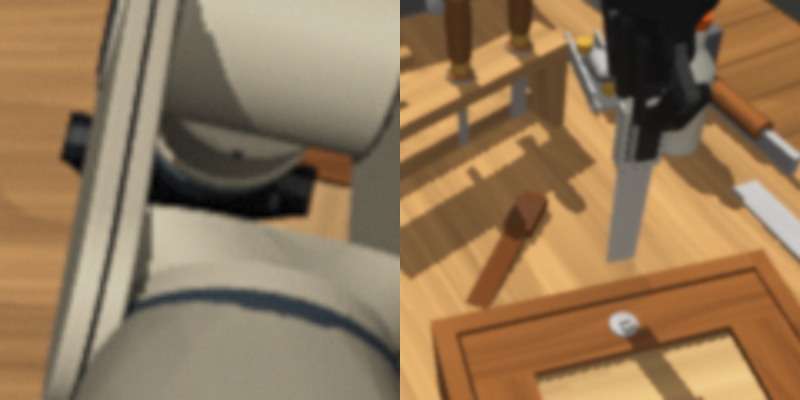

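The side crop shows the wedge held upright above the gap next to the lock (lock at (623,323)). Its tip is near (621,260), which is full-image (300,220). I lower it to about 10 mm above the lip and measure tip against gap.

```bash
python3 -m inch '[[[0,0,0.1],0],[[0,0,0.15],0],[[0,0,0.12],0],[[0,0,0.06],0],[[0,0,0.02],0],[[0,0,0],0],[[0,0,0],0]]'
cat > tip.py <<'E'
from gap import *
import sys
im,d=snap("side","side3"); P=cloud("side",d); s=state(); hsv=cv2.cvtColor(im,cv2.COLOR_RGB2HSV)
zt=s['ee_pos'][2]-150.4+20; print(s['ee_pos'],s['orientation'],'tipz',zt)
t=proj("side",[*s['ee_pos'][:2],zt])[0]; print('expected tip px',t)
m=((hsv[...,1]<60)&(hsv[...,2]>60)).astype(np.uint8); m[:, :int(t[0])-25]=0; m[:,int(t[0])+25:]=0; m[int(t[1])+12:]=0; m[:int(t[1])-30]=0
for r in range(int(t[1])-20,int(t[1])+8,2):
    u=np.nonzero(m[r])[0]
    if len(u): print(r,u.min(),u.max(),'locL',loc(plane("side",u.min(),r,zt)).round(1),'pt mid',P[r,int(u.mean())].round(1),loc(P[r,int(u.mean())]).round(1))
g=cv2.cvtColor(im,cv2.COLOR_RGB2GRAY).astype(np.float32)
# vertical profile: bottom edge at the blade, sub-pixel, ray onto z=zt
for du in(-4,-2,0,2,4):
    vs=np.arange(t[1]-10,t[1]+8,.25); uu=np.full_like(vs,t[0]+du)
    p=cv2.remap(hsv[...,1].astype(np.float32),uu.astype(np.float32),vs.astype(np.float32),cv2.INTER_LINEAR).ravel()
    i=np.argmax(np.gradient(p)); k=np.argmax(p>(p[:8].mean()+p[-8:].mean())/2)
    print(du,'edge v',vs[i],vs[k],loc(plane("side",uu[0],vs[k],zt)).round(2))
for x0 in(-45,40):
    ys=np.arange(95,113,1.);acc=0
    for x in np.arange(x0-12,x0+12.1,2):
        q=proj("side",np.array([[*glob(x,y),110] for y in ys])).astype(np.float32); acc=acc+cv2.remap(g,q[:,0],q[:,1],cv2.INTER_LINEAR).ravel()
    w=np.clip(np.median(acc)-acc,0,None); print('gap',x0,(w*ys).sum()/w.sum(),ys[acc.argmin()])
c=im[150:280,240:380,::-1]; cv2.imwrite('pics/t%s.png'%sys.argv[1],cv2.resize(c,None,fx=4,fy=4,interpolation=cv2.INTER_CUBIC))
E
python3 tip.py 3
```

```text
time_s: 8.9
ee_pos: [549.4, -104.1, 250.8]
orientation: [3.121, -0.357, 0.001]
contact_force: [0.1, 0.7, -0.7]
width: 0.178
finger_force: 58.6
[ 549.47917046 -104.13502911  250.90088811] [ 3.12115134e+00 -3.57012479e-01  1.70407737e-03] tipz 120.50088810891174
expected tip px [296.22675271 235.89289764]
215 295 307 locL [ 14.9 150.5] pt mid [ 549.6 -107.9  179.3] [  0.7 100.1]
217 294 306 locL [ 11.4 146.4] pt mid [ 548.6 -107.4  174.4] [ -0.4 100.4]
219 294 306 locL [  9.7 141.8] pt mid [ 548.6 -108.1  170.1] [-0.2 99.7]
221 294 306 locL [  8.  137.3] pt mid [ 551.  -106.1  161.6] [  1.7 102.2]
223 294 305 locL [  6.3 132.8] pt mid [ 549.2 -106.5  157.9] [-1.000e-01  1.014e+02]
225 293 305 locL [  2.9 128.8] pt mid [ 550.3 -106.1  151.6] [  0.9 102.1]
227 293 305 locL [  1.3 124.4] pt mid [ 550.2 -106.9  147.2] [  1.1 101.3]
229 293 304 locL [ -0.3 120. ] pt mid [ 549.2 -106.4  142. ] [-1.000e-01  1.015e+02]
231 293 304 locL [ -1.9 115.7] pt mid [ 550.3 -105.8  135.3] [  0.9 102.3]
233 292 303 locL [ -5.2 111.9] pt mid [ 548.4 -106.3  131.6] [ -0.9 101.4]
235 292 300 locL [ -6.8 107.6] pt mid [ 547.3 -105.8  126.1] [ -2.1 101.6]
-4 edge v 237.39289764408903 238.14289764408903 [ -8.84 100.9 ]
-2 edge v 237.39289764408903 237.39289764408903 [ -4.87 101.55]
0 edge v 236.39289764408903 236.89289764408903 [ -1.08 101.67]
2 edge v 236.39289764408903 236.39289764408903 [  2.71 101.79]
4 edge v 235.39289764408903 235.89289764408903 [  6.51 101.92]
gap -45 103.7363707807754 104.0
gap 40 103.57308382539084 103.0
```

View pics/t3.png

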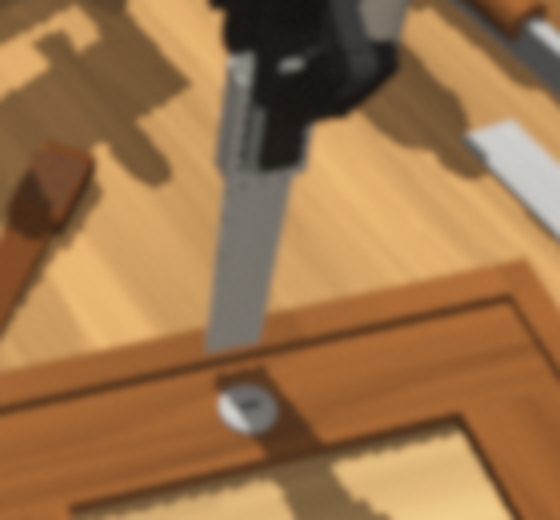

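The crop shows the tip just above the gap line at (235,348), level with the lock at (248,408). By measurement the tip sits about 0.8 mm too far toward the door, so I shift it and start down in small steps.

```bash
python3 -m inch '[[[0,-0.007,0],0],[[0,0,0.05],0],[[0,0,0.03],0],[[0,0,0.02],0],[[0,0,0.02],0],[[0,0,0],0]]'
```

```text
time_s: 9.55
ee_pos: [549.1, -103.3, 237.9]
orientation: [-3.121, 0.357, 0.001]
contact_force: [1.0, -1.0, -1.0]
width: 0.178
finger_force: 58.6
```

```bash
python3 -m inch '[[[0,0,0.02],0],[[0,0,0.02],0],[[0,0,0],0]]'
```

```text
time_s: 9.85
ee_pos: [549.1, -103.3, 234.0]
orientation: [-3.121, 0.357, 0.001]
contact_force: [0.5, -0.9, -2.1]
width: 0.178
finger_force: 58.6
```

```bash
python3 -m inch '[[[0,0,0.04],0],[[0,0,0.04],0],[[0,0,0.04],0],[[0,0,0.04],0],[[0,0,0.04],0],[[0,0,0],0]]'
python3 - <<'E'
from h import *
f=[]
for i in range(8):
    read_camera("side"); s=state(); f.append(s['contact_force'])
print(np.mean(f,0).round(2),s['ee_pos'])
E
```

```text
time_s: 10.45
ee_pos: [548.8, -103.3, 213.5]
orientation: [-3.121, 0.357, 0.002]
contact_force: [-1.0, -0.3, -1.5]
width: 0.181
finger_force: 58.6
[-0.09  0.18 -1.12] [ 549.33999592 -103.37854331  214.50541835]
```

```bash
cat > f.py <<'E'
from h import *
f=[];p=[];M=[]
for i in range(8):
    read_camera("side"); s=state(); f.append(s['contact_force']); p.append(s['ee_pos']); M.append(s['ft_torque'])
f=np.mean(f,0); a=np.radians(-13)
print('Fcab x,y,z',(f[0]*np.cos(a)+f[1]*np.sin(a)).round(2),(-f[0]*np.sin(a)+f[1]*np.cos(a)).round(2),f[2].round(2),'M',np.mean(M,0).round(3),np.mean(p,0).round(2),s['orientation'].round(4),s['time_s'])
E
python3 -m inch '[[[0,0,0.04],0],[[0,0,0.04],0],[[0,0,0.03],0],[[0,0,0.03],0],[[0,0,0],0]]'; python3 f.py
```

```text
time_s: 11.35
ee_pos: [548.9, -103.3, 199.7]
orientation: [-3.121, 0.357, 0.002]
contact_force: [0.8, -0.9, -1.7]
width: 0.18
finger_force: 58.6
Fcab x,y,z -0.22 0.08 -1.27 M [-0.005  0.017 -0.02 ] [ 549.29 -103.37  200.35] [ 3.1212e+00 -3.5710e-01  5.0000e-04] 11.75
```

```bash
python3 -m inch '[[[0,0,0.02],0],[[0,0,0.02],0],[[0,0,0.02],0],[[0,0,0],0]]'; python3 f.py
```

```text
time_s: 12.15
ee_pos: [549.1, -103.4, 193.9]
orientation: [3.121, -0.357, -0.001]
contact_force: [0.0, -0.6, -2.2]
width: 0.182
finger_force: 58.5
Fcab x,y,z -0.15 -0.95 -1.87 M [-0.249  0.106  0.008] [ 549.1  -103.4   194.21] [ 3.1212e+00 -3.5700e-01 -4.0000e-04] 12.55
```

```bash
python3 -m inch '[[[0,0,0.02],0],[[0,0,0.02],0],[[0,0,0],0]]'; python3 f.py
```

```text
time_s: 12.85
ee_pos: [549.4, -103.5, 190.1]
orientation: [3.121, -0.357, 0.0]
contact_force: [0.8, -1.6, -2.8]
width: 0.18
finger_force: 58.4
Fcab x,y,z 0.83 -2.35 -2.56 M [-0.623 -0.106  0.026] [ 549.31 -103.47  190.24] [ 3.1211e+00 -3.5690e-01  1.0000e-04] 13.25
```

The stile side touches first, so I shift about 0.5 mm toward the door.

```bash
python3 -m inch '[[[0,0.005,0],0],[[0,0,0],0],[[0,0,0],0]]'; python3 f.py
```

```text
time_s: 13.55
ee_pos: [549.2, -103.6, 190.4]
orientation: [-3.121, 0.357, -0.0]
contact_force: [0.6, -0.6, -1.9]
width: 0.179
finger_force: 58.6
Fcab x,y,z 0.54 0.12 -1.82 M [ 0.009 -0.145  0.011] [ 549.16 -103.68  190.37] [-3.121e+00  3.570e-01 -2.000e-04] 13.95
```

```bash
python3 -m inch '[[[0,0,0.02],0],[[0,0,0.02],0],[[0,0,0],0]]'; python3 f.py
```

```text
time_s: 14.25
ee_pos: [549.2, -103.8, 186.2]
orientation: [-3.121, 0.357, -0.0]
contact_force: [-0.1, -0.3, -1.4]
width: 0.177
finger_force: 58.8
Fcab x,y,z 0.83 1.05 -1.64 M [ 0.139 -0.293  0.009] [ 549.19 -103.82  186.22] [-3.1212e+00  3.5700e-01 -1.0000e-04] 14.65
```

```bash
python3 -m inch '[[[0,-0.001,0.02],0],[[0,0,0],0]]'; python3 f.py
```

```text
time_s: 14.85
ee_pos: [549.3, -103.9, 184.5]
orientation: [3.121, -0.357, 0.001]
contact_force: [0.7, 0.8, 0.8]
width: 0.174
finger_force: 59.4
Fcab x,y,z 0.82 0.48 2.38 M [-0.031 -0.156  0.02 ] [ 549.3  -103.85  184.49] [ 3.1211e+00 -3.5700e-01  6.0000e-04] 15.25
```

```bash
python3 -m inch '[[[0,0,0.02],0],[[0,0,0],0]]'; python3 f.py
```

```text
time_s: 15.45
ee_pos: [549.4, -103.9, 182.5]
orientation: [3.121, -0.357, 0.001]
contact_force: [0.6, -0.4, 4.6]
width: 0.182
finger_force: 59.6
Fcab x,y,z 0.57 -0.69 4.77 M [-0.187 -0.15   0.045] [ 549.36 -103.86  182.51] [ 3.1211e+00 -3.5700e-01  9.0000e-04] 15.85
```

```bash
python3 -m inch '[[[0,0,0],0],[[0,0,0],0],[[0,0,0],0],[[0,0,0],0],[[0,0,0],0]]'; python3 f.py
python3 - <<'E'
from h import *
im,d=snap("side","side5"); cv2.imwrite('pics/t5.png',cv2.resize(im[60:300,150:450,::-1],(750,600)))
E
```

```text
time_s: 16.35
ee_pos: [549.4, -103.9, 182.5]
orientation: [3.121, -0.357, 0.001]
contact_force: [1.1, -0.6, 4.8]
width: 0.176
finger_force: 59.7
Fcab x,y,z 0.69 -0.7 5.19 M [-0.222 -0.156  0.034] [ 549.37 -103.86  182.52] [ 3.1211e+00 -3.5690e-01  8.0000e-04] 16.75
```

View pics/t5.png

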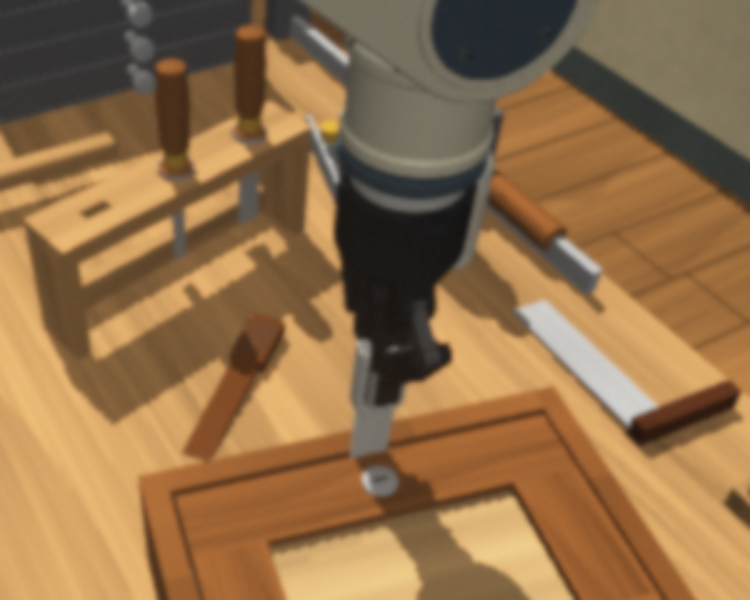

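The wedge stands in the gap at (370,450) beside the lock at (380,481). Both chisels are still standing, and the drag is steady at about 6 N with almost no sideways force.

```bash
python3 -c "
from cell import *
print(hand_in())"
```

```text
the job is handed in; nothing more can be done
None
```

I handed the job in with the gripper still holding the wedge upright in the lock-side gap, level with the lock: about 58 mm deep, a gap of roughly 6.2 mm, with a steady drag of about 6 N and both chisels still standing.

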